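Tip the glove carton down into its taped place

TASK

Get the opened glove carton ready for use: first push the stapler aside along the desk, right out of the taped outline, then push the carton gently near its top so that it tips over and comes to lie on its back in the outline, dispensing mouth up, with no part beyond the outer edge of the tape (nudge it straight afterwards if need be). Only push: do not pinch, lift or carry the carton or the stapler, and leave the sealed spare carton, the pump bottle and the pen beaker as they stand.

Things in the scene. Friction and masses are not known exactly. Their poses are not given: they have to be found in the camera images.
- place: the carton's place: a rectangle of flat black tape on the desk. Inside the tape 250 mm (its x) x 156 mm (its y); the tape is 12 mm wide, so 274 x 180 mm over its outer edges. Origin: its centre, on the desk. Its +x is the direction in which the carton is to fall, roughly away from the robot; the carton stands at its -x end, astride that line of tape
- carton: opened white glove carton standing on end, 70 (x) x 116 (y) x 220 mm (z up). Origin: centre of its underside. Broad face on -x, the robot's side, has the mouth: black oval 45 x 145 mm. The plain +x face is its back, to lie on; +x lies along the place's +x within 3 deg. 0.25 to 0.5 kg, even. Pushed slowly in its upper third it tips, does not slide, and falls by itself beyond 18 deg
- carton_foot_l (a point): corner of the carton's back, at the foot, +y side. The two foot corners are the edge over which the carton tips; they stay on the desk
- carton_foot_r (a point): corner of the carton's back, at the foot, -y side
- carton_top_l (a point): corner of the carton's back, at the upper end, +y side (220 mm above the foot corner while the carton stands)
- carton_top_r (a point): corner of the carton's back, at the upper end, -y side
- stapler: black and steel desk stapler, 130 mm long (its x, nose to +x), 38 mm wide at its flat base (its y; the base is 9 mm thick, the upper part 16 to 26 mm wide), about 50 mm high, 0.25 kg, lying on its base inside the outline, along the place's x within 20 degrees. Origin: centre of its underside. It slides easily when pushed low on its side
- stapler_nose_l (a point): corner of the stapler's base, nose end, +y side, on the desk
- stapler_nose_r (a point): corner of the stapler's base, nose end, -y side, on the desk
- stapler_tail_l (a point): corner of the stapler's base, tail end, +y side, on the desk
- stapler_tail_r (a point): corner of the stapler's base, tail end, -y side, on the desk
- spare: the sealed spare: a carton of the same size and make, 70 (x) x 116 (y) x 220 mm, but its oval is still closed (white). Origin: centre of its underside. Stands beside the outline, its middle 220 to 250 mm from the outline's long centre line; leave it. Spare, bottle and beaker have three spots, and who stands where varies
- bottle: hand-rub pump bottle, 66 mm in diameter, 180 mm high with its pump, nozzle to its -x. Origin: centre of its underside. Stands beside the outline, 220 to 250 mm from its long centre line; leave it
- beaker: grey pen beaker, 80 mm in diameter, 98 mm high, pens up to 155 mm. Origin: centre of its underside. Stands beside the outline, 220 to 250 mm from its long centre line; leave it
There are look-alikes about, which are no part of the job. Several things have the shape of the stapler; the one meant has the colours described above. Leave any green look-alike of the carton alone.

How it is judged:
By the outcome, as a careful person would: the job done as asked, in the order asked, and still so for the second after the job is handed in, with the robot touching nothing.
It also fails if it takes over 48 s, if anything falls off the work surface, if the arm or the gripper's body presses on something with over 40 N, if the wrist force passes 120 N, or if a joint passes its speed limit or range.

ROBOT

A 6-joint arm with a two-finger parallel gripper is mounted at the origin on the work surface. World frame = base frame: x ahead of the robot, y to its left, z up, the work surface at z = 0. Lengths are in m, angles in rad, forces in N, time in s.
With the tool pointing down it reaches from about 0.225 to 0.875 m from the base axis. Payload 3.4 kg.
Tool frame: the origin (TCP) lies midway between the tips of the shut fingers; the grasp point (between the pads) lies behind it (manip.grip_point_offset is the z of the grasp point in the tool frame, in m); z points along the fingers, x is the direction in which the jaws open and shut, and the axes are right-handed (so a half turn about z gives the same grasp; the last joint's range is limited). The gripper opens to 85 mm and grips with 20 to 120 N. Pads are 22 mm wide; open, the fingers measure 114 mm over their backs; the gripper's body (76 mm by 85 mm) begins 54 mm behind the grasp point. The pads swing forward as they close: fully open they stand 13 mm farther back than shut.
Start: joints at [1.219, 0.276, 1.505, -0, 1.361, -0.121], TCP at [0.132, 0.56, 0.231] pointing down, gripper open.
Joint ranges: [-2.89, 2.89], [-0.75, 2.08], [0.22, 2.7], [-1.18, 4.32], [0.11, 2.71], [-2.7, 2.7]. Speed limits (rad/s): [2.57, 2.57, 3.14, 3.14, 3.14, 3.14].

INTERFACE

Orientations are given as a unit quaternion [w, x, y, z].
In Python, from rig import manip, eyes, recognise, regions_of, mark_of gives the robot as it stands.
- The arm moves only by the shell command python3 -m inch 'ROWS' [FORCE]. ROWS is JSON, a list of rows, each a list of 5 numbers: the gripper command: -1 is shut, 1 is fully open, values between are in proportion, then the shift along the tool's x, y, z in mm, then the turn about the tool's z in degrees. A call has 1 to 20 rows; each row shifts and turns the pose as measured when the row begins, along the tool's axes as they then stand; what a row does not reach is not made up. A row lasts 1/12 s, in which the tool goes at most 41.7 mm and 7.16 degrees, less where a joint would pass 70% of its speed; a pose out of reach is approached as far as the arm can. A call with a gripper value outside its range is refused whole. The fingers move at their own pace and stop on an object; FORCE is the grip in N (left out, the last holds). Time passes only in rows, so rows that do not move let the fingers close. It gives the time, the measured TCP pose, the force and the opening at its end, in the units of the state.
- manip.get_state(): the state, without advancing time (a new reading comes with each control period).
- eyes.get_image(name): name is "scene" or "side" or "wrist"; returns a dict with "frame" (400x640x3 uint8, red, green, blue), "K" (3x3 intrinsics, pixels), "rvec" (rotation vector, rad) and "tvec" (3), from world to camera coordinates, as OpenCV has them; the wrist camera has in their place "mount" (4x4, takes a point from camera to tool coordinates, whose origin is the TCP and whose axes are the tool frame's). Camera axes: x right, y down, z forward; pixel columns grow to the right and rows downward; lengths in m; the calibration is good to about 2 mm. A picture is of the moment at which its call begins: read the wrist's pose just before it. There is no depth.
- manip.sign_off(): hands the job in, once; it reports no verdict.
Trained networks look in a picture, given as the dict that the camera call returned (one of the last four; its "shot" number tells which), for a name from the list of things; names that differ only in an ending like _2 or _b are one class to them, and where a whole thing is asked for, a point or a joint stands for the part that bears it (a point fixed in the world has none). Each returns a list of dicts, best first, with "confidence" (0 to 1); they miss things now and then, are a little off and sometimes report something else, mostly with a low value. They report only what shows in the picture. A call takes as long as a camera call. They do not tell look-alikes from the thing itself.
- recognise(picture, target): "bbox" ([left, top, width, height] in pixels, round what is visible of it).
- regions_of(picture, target): "mask" (400x640 bool, what is visible of it) and "bbox" ([left, top, width, height] in pixels, round what is visible of it).
- mark_of(picture, target): "point" ([row, column] in pixels: a listed point, or the origin of a listed thing).
The state is a dict: "clock": time; "qpos": joint angles; "qd": joint speeds; "effort": joint torques, N m; "position": TCP position; "ee_rot": TCP orientation; "contact_force": force on the tool from outside, world axes, zero at the start; "moment": the same for the moment, N m; "width": finger opening in m.
Only numpy, scipy, OpenCV 4.12 (cv2) and the standard library are available. Lean on these libraries where they do the work, as an engineer would, in place of code of your own. Each camera call takes 0.05 s, during which the arm holds its last target.

## Working session

There is one attempt and no reset: what is moved stays moved. The work goes in short steps, Python scripts to look and compute and a shell command to move; the robot and the scene stay as the last step left them, time stands still between calls to the robot, and variables do not carry over. Pictures are saved under pics/ and viewed, and the job is handed in when it is done.

```bash
ls; mkdir -p pics; python3 - <<'E'
from rig import manip, eyes
import cv2
s=manip.get_state(); print({k:(v if not hasattr(v,'round') else v) for k,v in s.items()}); print(manip.grip_point_offset)
for n in ["scene","side"]:
    p=eyes.get_image(n); cv2.imwrite(f"pics/a_{n}.png",p["frame"][:,:,::-1]); print(n,p["K"],p["rvec"],p["tvec"])
E
```

```text
pics
{'clock': 0.0, 'qpos': array([ 1.21899407e+00,  2.76586480e-01,  1.50614700e+00,  3.01091576e-05,
        1.36073284e+00, -1.21028116e-01]), 'qd': array([ 0.0018291 , -0.00113612,  0.00110454, -0.00094802,  0.00134539,
       -0.00100856]), 'effort': array([ 8.40312259e-04, -4.16784525e+01, -2.45800102e+01,  2.12357901e-05,
        1.13124165e-02,  1.05881725e-05]), 'position': array([0.13134098, 0.55923666, 0.23043907]), 'ee_rot': array([ 4.76300832e-04,  7.83816391e-01,  6.20991938e-01, -8.06852715e-04]), 'contact_force': array([0.06717265, 0.42443604, 0.57885431]), 'moment': array([-0.00852469,  0.10420109,  0.02492189]), 'width': 0.08518158543659946}
-0.0187
scene [[421.44812959   0.         322.53771819]
 [  0.         421.44812959 204.52463084]
 [  0.           0.           1.        ]] [ 2.16966426  0.93887432 -0.37784264] [-0.4162248  -0.12105137  1.3434588 ]
side [[402.79488944   0.         321.99556628]
 [  0.         402.79488944 201.57069329]
 [  0.           0.           1.        ]] [ 0.79613164 -2.67667683  0.9300825 ] [0.48751432 0.26223856 0.97949904]
```

View pics/a_scene.png

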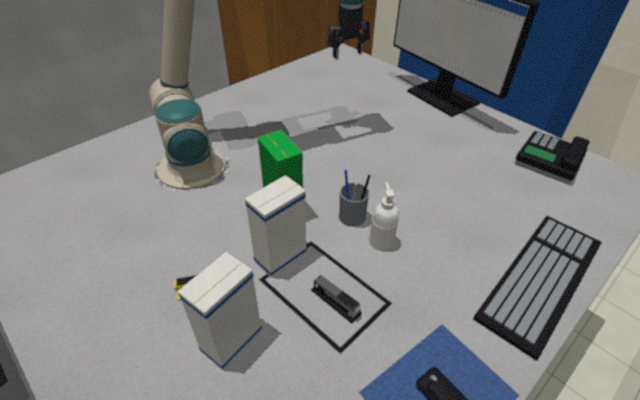

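View pics/a_side.png

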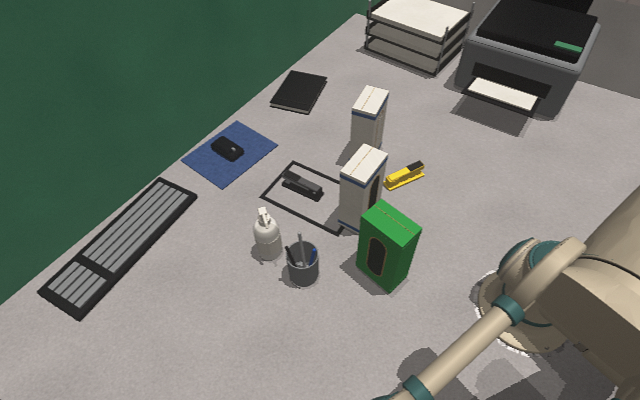

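Scene view: the outline has corners at about (311,244), (389,302), (341,349) and (263,280). The black/steel stapler at (337,297) lies inside it. The carton at (277,225) stands at the robot-side end; its black mouth shows in the side view at (375,190). The spare is at (222,310), the bottle at (384,220), the beaker at (353,205), the green look-alike at (280,165) and the yellow stapler at (185,287).

```bash
cat > h.py <<'E'
import numpy as np, cv2
from rig import manip, eyes, recognise, regions_of, mark_of
def cam(p):
    R,_=cv2.Rodrigues(np.array(p["rvec"],float)); return np.array(p["K"]),R,np.array(p["tvec"],float).ravel()
def ray(p,u,v,z=0.):
    K,R,t=cam(p); d=R.T@np.linalg.inv(K)@[u,v,1]; c=-R.T@t
    return c+d*(z-c[2])/d[2]
def proj(p,X):
    K,R,t=cam(p); q,_=cv2.projectPoints(np.atleast_2d(np.array(X,float)),np.array(p["rvec"],float),np.array(p["tvec"],float),K,None); return q[:,0]
def crop(p,fn,x,y,w,h,s):
    c=p["frame"][y:y+h,x:x+w,::-1]; cv2.imwrite(fn,cv2.resize(c,None,fx=s,fy=s,interpolation=cv2.INTER_CUBIC))
def st():
    s=manip.get_state(); return s
E
python3 - <<'E'
from h import *
np.set_printoptions(precision=4,suppress=True)
P={n:eyes.get_image(n) for n in ("scene","side")}
for n,z in [("place",0)]+[("carton_foot_l",0),("carton_foot_r",0),("carton_top_l",.22),("carton_top_r",.22),("stapler",0),("stapler_nose_l",0),("stapler_nose_r",0),("stapler_tail_l",0),("stapler_tail_r",0),("carton",0),("spare",0),("bottle",0),("beaker",0)]:
    for c in P:
        for r in mark_of(P[c],n)[:4]:
            v,u=r["point"]; print(n,c,round(r["confidence"],2),np.round([u,v],1),ray(P[c],u,v,z)[:2])
crop(P["scene"],"pics/b_scene.png",230,170,190,190,3)
crop(P["side"],"pics/b_side.png",240,80,200,220,2.7)
E
```

```text
place side 0.16 [323.2 192.8] [ 0.609  -0.0455]
carton_foot_l scene 0.72 [272.5 276.1] [ 0.5099 -0.0818]
carton_foot_l scene 0.57 [306.2 252.3] [0.5099 0.0301]
carton_foot_l side 0.68 [408.  273.2] [0.2761 0.0619]
carton_foot_r scene 0.72 [272.5 276.1] [ 0.5099 -0.0818]
carton_foot_r scene 0.57 [306.2 252.3] [0.5099 0.0301]
carton_foot_r side 0.68 [408.  273.2] [0.2761 0.0619]
carton_top_l scene 0.98 [279.  159.6] [0.3871 0.0546]
carton_top_l scene 0.95 [264.  213.5] [ 0.5089 -0.086 ]
carton_top_l scene 0.94 [256.4 136.4] [0.2723 0.0736]
carton_top_l scene 0.77 [305.6 190.3] [0.5135 0.0275]
carton_top_l side 0.91 [336.6 172.8] [0.5147 0.0369]
carton_top_l side 0.89 [362.1 140.8] [ 0.5187 -0.0932]
carton_top_l side 0.78 [423.3 225.8] [0.2754 0.0669]
carton_top_l side 0.55 [377.2 199.1] [0.3941 0.0556]
carton_top_r scene 0.98 [279.  159.6] [0.3871 0.0546]
carton_top_r scene 0.95 [264.  213.5] [ 0.5089 -0.086 ]
carton_top_r scene 0.94 [256.4 136.4] [0.2723 0.0736]
carton_top_r scene 0.77 [305.6 190.3] [0.5135 0.0275]
carton_top_r side 0.91 [336.6 172.8] [0.5147 0.0369]
carton_top_r side
[... 1553 characters left out ...]
pler_tail_r side 0.94 [324.5 193.7] [ 0.6038 -0.0447]
stapler_tail_r side 0.9 [390.4 192. ] [ 0.4406 -0.1581]
stapler_tail_r side 0.7 [315.2 204.2] [0.6049 0.0039]
stapler_tail_r side 0.58 [380.9 182. ] [ 0.4835 -0.178 ]
carton scene 0.85 [281.6 259.9] [ 0.4859 -0.0328]
carton side 0.83 [380.5 273.1] [0.3359 0.1004]
carton side 0.61 [359.9 213.5] [ 0.4772 -0.038 ]
carton side 0.36 [305.3 271.3] [0.5025 0.2024]
spare scene 0.93 [230.3 341.3] [ 0.5836 -0.2575]
spare side 0.72 [363.4 153.6] [ 0.5899 -0.2562]
bottle scene 0.98 [379.3 242.2] [0.6165 0.1969]
bottle side 0.81 [269.  249.8] [0.6224 0.2023]
beaker scene 0.96 [351.7 214.1] [0.4932 0.2197]
beaker side 0.87 [306.1 272.3] [0.4991 0.2037]
```

View pics/b_scene.png

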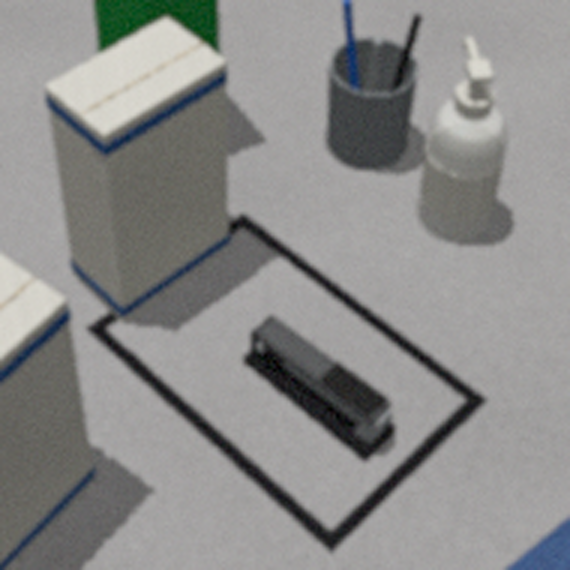

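View pics/b_side.png

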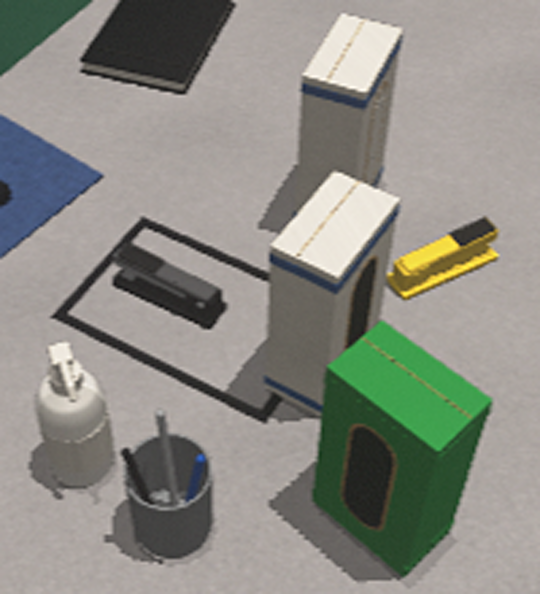

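```bash
cat > fit.py <<'E'
from h import *
from scipy.optimize import least_squares
np.set_printoptions(precision=4,suppress=True)
P={n:eyes.get_image(n) for n in ("scene","side")}
def rot(a): return np.array([[np.cos(a),-np.sin(a)],[np.sin(a),np.cos(a)]])
def pts(pose,L): return np.c_[np.array(L)@rot(pose[2]).T+pose[:2],np.zeros(len(L))]
O=[(.137,.09),(.137,-.09),(-.137,-.09),(-.137,.09)]
sc=np.array([(485,401),(332,550),(90,327),(243,214)])/3.+[230,170]
sd=np.array([(52,317),(143,217),(266,420)])/2.7+[240,80]
f=lambda q: np.r_[(proj(P["scene"],pts(q,O))-sc).ravel(),(proj(P["side"],pts(q,[O[0],O[1],O[3]]))-sd).ravel()]
r=least_squares(f,[.63,-.03,0]); print("place",r.x,np.degrees(r.x[2]),r.fun)
q=r.x
for n,(x,y,w,h,s) in {"scene":(230,170,190,190,3),"side":(240,80,200,220,2.7)}.items():
    p=P[n]; im=cv2.resize(p["frame"][y:y+h,x:x+w,::-1],None,fx=s,fy=s,interpolation=cv2.INTER_CUBIC)
    def poly(X,c):
        cv2.polylines(im,[np.int32((proj(p,X)-[x,y])*s)],True,c,1)
    poly(pts(q,O),(0,0,255)); poly(pts(q,[(.125,.078),(.125,-.078),(-.125,-.078),(-.125,.078)]),(0,255,255))
    C=np.array([[.035,.058],[.035,-.058],[-.035,-.058],[-.035,.058]])
    for pose in [(.477,-.0285,0)]:
        B=pts(pose,C); poly(B,(255,0,0)); poly(B+[0,0,.22],(255,0,255))
    S=np.array([[.065,.019],[.065,-.019],[-.065,-.019],[-.065,.019]])
    poly(pts((.667,-.0195,np.radians(4)),S),(0,255,0))
    G=pts((.333,.095,np.radians(-5)),C[:,::-1]); poly(G,(255,255,0));poly(G+[0,0,.22],(255,255,0))
    cv2.imwrite(f"pics/c_{n}.png",im)
E
python3 fit.py
```

```text
place [ 0.6277 -0.0195  0.0311] 1.7818655053301886 [ 0.5955 -0.4839 -0.5045  1.1406 -1.911   0.3297 -0.2483 -0.7736 -0.7374
  0.048  -0.6677  0.034  -0.8452  1.5678]
```

View pics/c_scene.png

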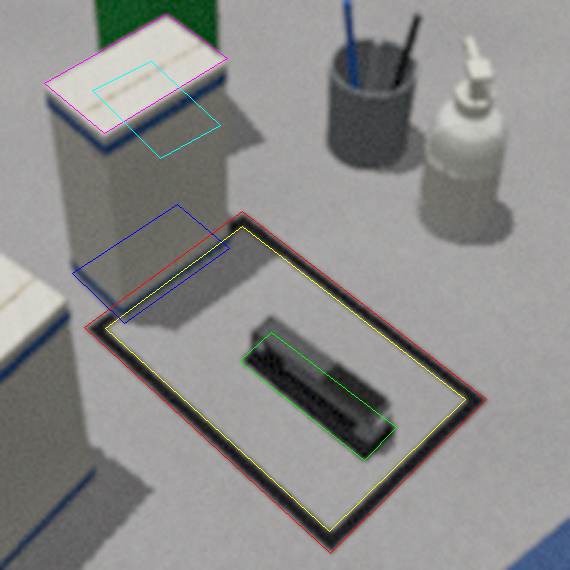

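View pics/c_side.png

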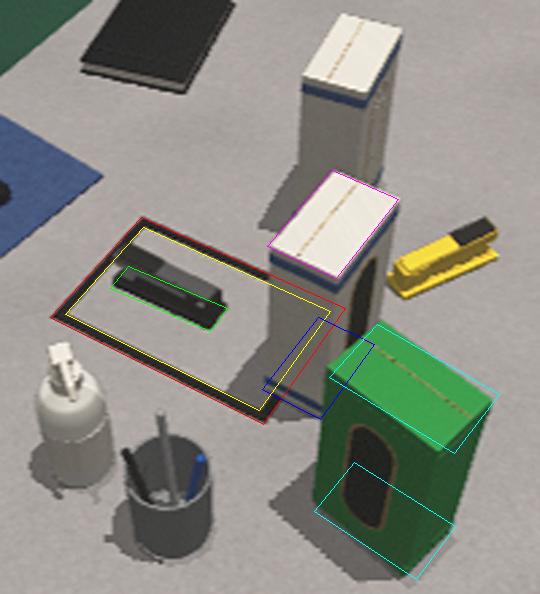

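Two staplers: the black/steel one at scene (337,297) lies inside the outline, and the yellow one at (185,287) doesn't match the colours. The crop confirms the black one. Of the cartons, the white one with the black oval (side (375,190)) stands astride the tape. The green one and the white closed one are not meant. The fit overlays match. Plan: straddle the stapler lengthwise with part-open fingers and push it towards +y, where there is about 95 mm of free desk before the bottle. First rise, then cross over.

```bash
python3 -m inch '[[0.5,0,0,-40,0],[0.5,0,0,-40,0],[0.5,0,0,-40,0],[0.5,-12,16,0,0],[0.5,-24,33,0,0],[0.5,-24,33,0,0],[0.5,-24,33,0,0],[0.5,-24,33,0,0],[0.5,-24,33,0,0],[0.5,-24,33,0,0],[0.5,-24,33,0,0],[0.5,-24,33,0,0],[0.5,-24,33,0,0],[0.5,-24,33,0,0],[0.5,-24,33,0,0],[0.5,-24,33,0,0],[0.5,-24,33,0,0],[0.5,-24,33,0,0],[0.5,-24,33,0,0],[0.5,-24,33,0,0]]'
```

```text
clock: 3.37
position: [0.5783, 0.0434, 0.3577]
ee_rot: [0.0, 0.779, 0.627, 0.003]
contact_force: [0.8, 0.5, 0.4]
width: 0.0645
```

```bash
python3 -m inch '[[0.5,0,0,0,7.1],[0.5,0,0,0,7.1],[0.5,0,0,0,7.1],[0.5,0,0,0,7.1],[0.5,0,0,0,7.1],[0.5,0,0,0,7.1],[0.5,0,0,0,7.1],[0.5,0,0,0,7.1],[0.5,0,0,0,7.1],[0.5,0,0,0,7.1],[0.5,0,0,0,3]]'; python3 - <<'E'
from h import *
s=manip.get_state(); q=s["ee_rot"]; print(np.degrees(2*np.arctan2(q[2],q[1])),s["position"],s["qpos"])
p=eyes.get_image("side"); cv2.imwrite("pics/d_side.png",p["frame"][:,:,::-1])
E
```

```text
clock: 4.28
position: [0.5858, 0.0316, 0.353]
ee_rot: [0.0, 1.0, 0.021, 0.002]
contact_force: [-0.2, -0.0, -1.2]
width: 0.0642
2.4287599436707445 [0.5857739  0.03156231 0.35298661] [-6.46103697e-02  2.51850170e-01  1.24506034e+00 -2.27729717e-04
  1.64143044e+00 -1.07016669e-01]
```

View pics/d_side.png

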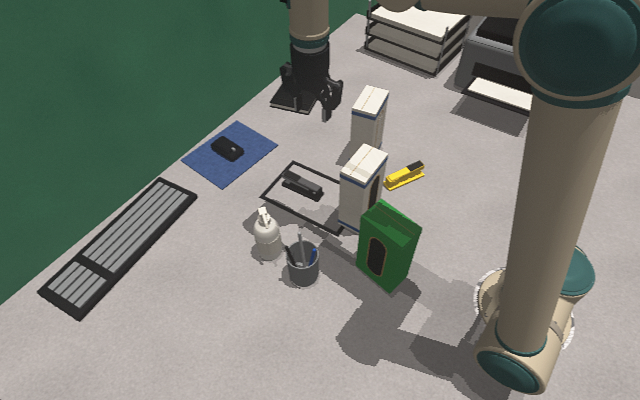

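```bash
python3 -m inch '[[0.5,19,28,0,0],[0.5,19,28,0,0],[0.5,19,28,0,0],[0.5,19,28,0,0],[0.5,0,0,20,0],[0.5,0,0,38,0],[0.5,0,0,38,0],[0.5,0,0,38,0],[0.5,0,0,38,0],[0.5,0,0,38,0],[0.5,0,0,38,0],[0.5,0,0,20,0],[0.5,0,0,0,0]]'; python3 - <<'E'
from h import *
s=manip.get_state(); q=s["ee_rot"]; print(np.degrees(2*np.arctan2(q[2],q[1])),s["position"])
for n in ("side","scene"):
    p=eyes.get_image(n); crop(p,f"pics/e_{n}.png",*((200,40,240,240,2.5) if n=="side" else (200,100,240,260,2.3)))
E
```

```text
clock: 5.42
position: [0.6769, -0.0837, 0.0781]
ee_rot: [0.002, 0.999, 0.031, 0.008]
contact_force: [-0.4, 0.3, -0.6]
width: 0.064
3.6042700140636463 [ 0.67687731 -0.08370437  0.07805676]
```

View pics/e_side.png

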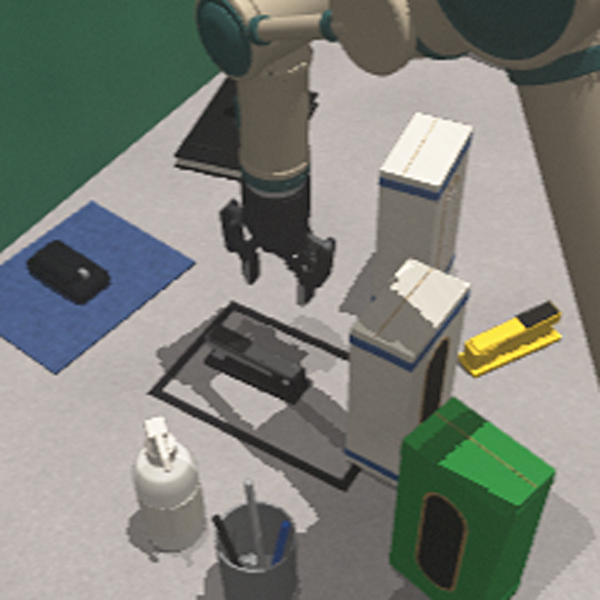

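View pics/e_scene.png

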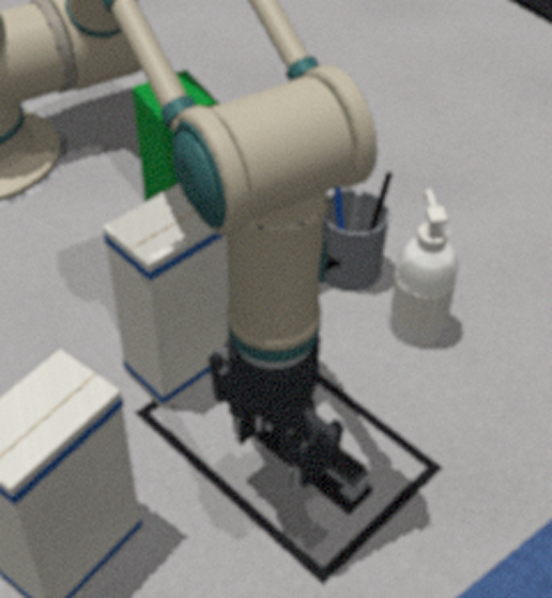

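Gripper hangs on the −y side of the stapler, clear of the carton and spare. Descending.

```bash
python3 -m inch '[[0.5,-5,0,30,0],[0.5,-4,0,25,0],[0.5,0,0,12,0],[0.5,0,0,0,0],[0.5,0,0,0,0]]'; python3 - <<'E'
from h import *
s=manip.get_state(); q=s["ee_rot"]; print(np.degrees(2*np.arctan2(q[2],q[1])),s["position"])
p=eyes.get_image("side"); crop(p,"pics/f_side.png",230,130,140,110,5)
E
```

```text
clock: 5.93
position: [0.6837, -0.0875, 0.0273]
ee_rot: [0.006, 0.999, 0.033, 0.024]
contact_force: [-0.5, -0.7, 0.9]
width: 0.0638
3.7389195905981243 [ 0.68368264 -0.08745074  0.02731447]
```

View pics/f_side.png

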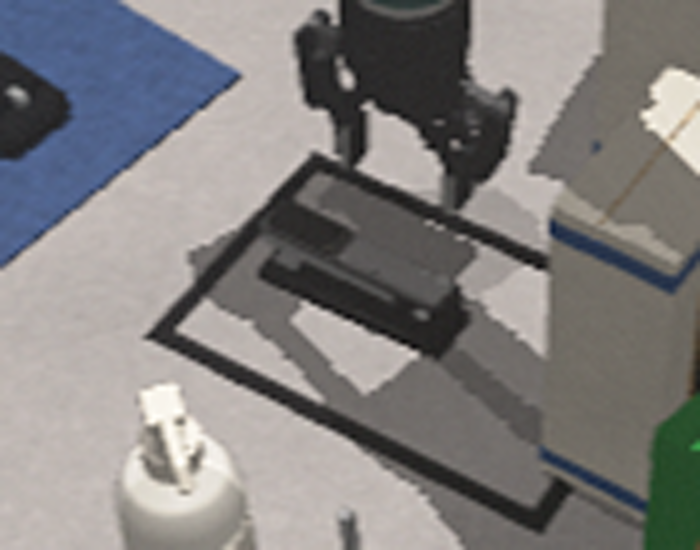

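```bash
python3 -m inch '[[0.5,-8,0,6,0],[0.5,-8,0,6,0],[0.5,-5,0,5,0],[0.5,0,0,5,0],[0.5,0,0,0,0]]'; python3 - <<'E'
from h import *
s=manip.get_state(); q=s["ee_rot"]; print(np.degrees(2*np.arctan2(q[2],q[1])),s["position"],q,s["qpos"])
p=eyes.get_image("side"); crop(p,"pics/g_side.png",230,130,140,110,5)
E
```

```text
clock: 6.4
position: [0.6659, -0.09, 0.0091]
ee_rot: [0.007, 0.999, 0.033, 0.03]
contact_force: [-0.6, -0.0, 0.1]
width: 0.0643
3.772456139750723 [ 0.66586149 -0.09003646  0.00906504] [0.00724096 0.99899073 0.03289955 0.02971043] [-0.23896776  0.56855562  1.62458321  0.00258797  0.88731866 -0.30638247]
```

View pics/g_side.png

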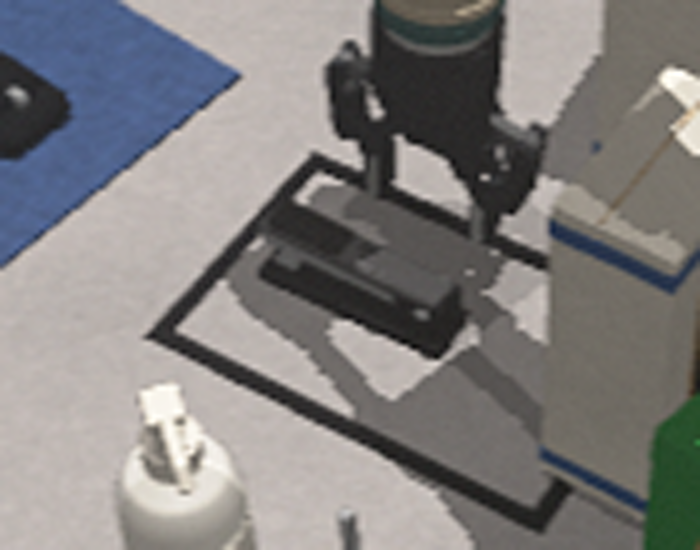

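```bash
python3 -m inch '[[0.5,0,0,5,0],[0.5,1,-12,1,0],[0.5,1,-12,0,0],[0.5,1,-12,0,0],[0.5,1,-12,0,0],[0.5,1,-11,0,0],[0.5,1,-11,0,0],[0.5,1,-11,0,0],[0.5,1,-11,0,0],[0.5,0,0,0,0]]'; python3 - <<'E'
from h import *
s=manip.get_state(); q=s["ee_rot"]; print(np.degrees(2*np.arctan2(q[2],q[1])),s["position"],q,s["contact_force"])
p=eyes.get_image("side"); crop(p,"pics/g2_side.png",230,130,140,110,5)
E
```

```text
clock: 7.28
position: [0.6702, 0.0122, 0.0025]
ee_rot: [0.008, 0.999, 0.034, 0.031]
contact_force: [0.2, 0.8, 0.4]
width: 0.0639
3.928699865907023 [0.67016094 0.01220236 0.00246465] [0.00839488 0.99889029 0.03425975 0.0312086 ] [0.20169538 0.75532481 0.40571234]
```

View pics/g2_side.png

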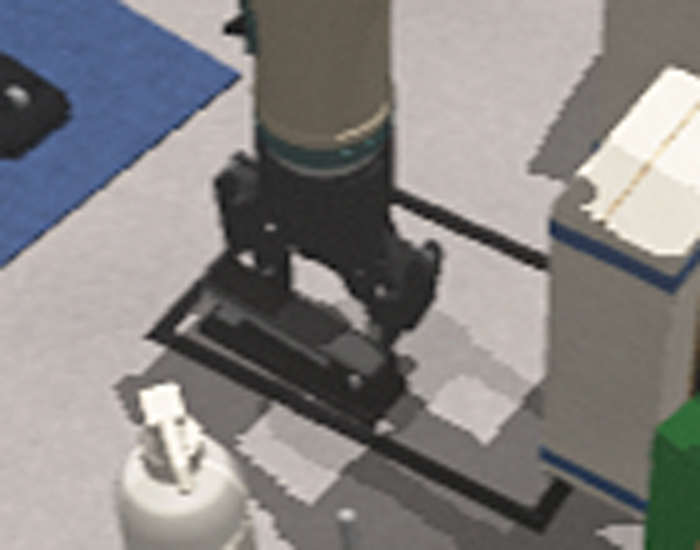

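Stapler slides along at (270,195), now at the +y tape. Continuing about 70 mm.

```bash
python3 -m inch '[[0.5,1,-11,0,0],[0.5,1,-11,0,0],[0.5,1,-11,0,0],[0.5,1,-11,0,0],[0.5,1,-11,0,0],[0.5,0,-9,0,0],[0.5,0,-6,0,0],[0.5,0,0,0,0]]'; python3 - <<'E'
from h import *
np.set_printoptions(precision=4,suppress=True)
s=manip.get_state(); q=s["ee_rot"]; print(s["position"],q,s["contact_force"])
p=eyes.get_image("side"); crop(p,"pics/i_side.png",230,130,140,110,5)
for n in ("stapler","stapler_nose_l","stapler_tail_l"):
    for r in mark_of(p,n): v,u=r["point"]; print(n,round(r["confidence"],2),u,v,ray(p,u,v)[:2])
E
```

```text
clock: 8.0
position: [0.6716, 0.0864, 0.0024]
ee_rot: [0.01, 0.999, 0.034, 0.032]
contact_force: [0.5, -1.9, 0.1]
width: 0.0637
[0.6716 0.0864 0.0024] [0.0101 0.9988 0.0341 0.0324] [ 0.4613 -1.9427  0.0941]
stapler 0.67 404.1 174.4 [ 0.4377 -0.2452]
stapler 0.63 273.7 218.9 [0.6751 0.1131]
stapler_nose_l 0.94 251.3 214.0 [0.7404 0.1345]
stapler_nose_l 0.89 427.1 176.5 [ 0.3738 -0.2758]
stapler_nose_l 0.87 260.9 205.9 [0.7357 0.096 ]
stapler_nose_l 0.84 414.8 170.4 [ 0.417  -0.2787]
stapler_tail_l 0.78 296.8 222.2 [0.6126 0.0865]
stapler_tail_l 0.74 382.4 182.4 [ 0.4789 -0.1791]
stapler_tail_l 0.71 289.5 237.3 [0.5997 0.1393]
stapler_tail_l 0.7 389.4 193.3 [ 0.4407 -0.1519]
stapler_tail_l 0.33 260.6 207.6 [0.7325 0.1014]
```

View pics/i_side.png

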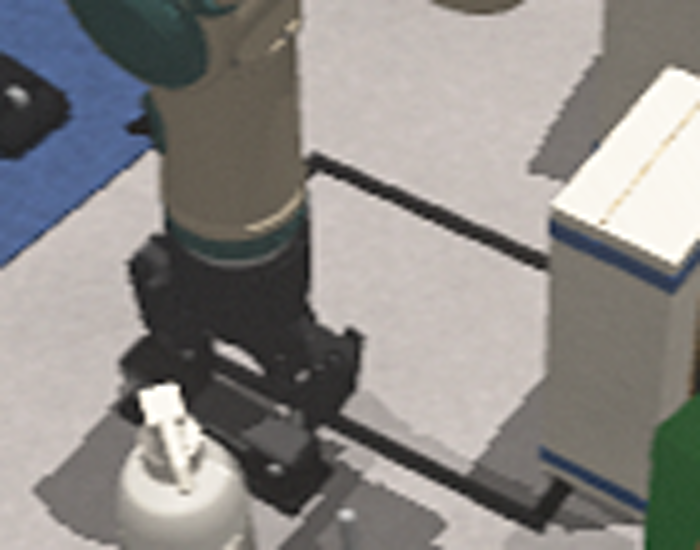

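Stapler (side (273,219)) is fully beyond the +y tape: inner edge y≈0.096, tape outer edge ≈0.072. Backing off, rising and turning 92° so that both fingertips straddle the mouth for the tipping push.

```bash
python3 -m inch '[[0.5,0,15,0,0],[0.5,0,15,0,0],[0.5,0,0,-20,0],[0.5,0,0,-38,0],[0.5,0,0,-38,0],[0.5,0,0,-38,0],[0.5,0,0,-38,0],[0.5,0,0,-38,0],[0.5,0,0,-38,0],[0.5,0,0,-38,0],[0.5,0,0,-38,0],[0.5,0,0,-38,0],[0.5,0,0,-38,0],[0.5,0,0,-15,0],[0.5,0,0,0,7.1],[0.5,0,0,0,7.1],[0.5,0,0,0,7.1],[0.5,0,0,0,7.1],[0.5,0,0,0,7.1],[0.5,0,0,0,7.1]]'; python3 -m inch '[[0.5,0,0,0,7.1],[0.5,0,0,0,7.1],[0.5,0,0,0,7.1],[0.5,0,0,0,7.1],[0.5,0,0,0,7.1],[0.5,0,0,0,7.1],[0.5,0,0,0,7.1],[0.5,0,0,0,5]]'; python3 - <<'E'
from h import *
np.set_printoptions(precision=4,suppress=True)
s=manip.get_state(); q=s["ee_rot"]; print(np.degrees(2*np.arctan2(q[2],q[1])),s["position"],q,s["qpos"])
p=eyes.get_image("side"); crop(p,"pics/j_side.png",200,40,240,260,2.3)
for n in ("stapler_nose_l","stapler_tail_l"):
    for r in mark_of(p,n): v,u=r["point"]; print(n,round(r["confidence"],2),u,v,ray(p,u,v)[:2])
E
```

```text
clock: 9.87
position: [0.6442, 0.0326, 0.4336]
ee_rot: [-0.0, 0.938, -0.345, 0.028]
contact_force: [0.2, 0.5, -0.4]
width: 0.0643
clock: 10.53
position: [0.6429, 0.0201, 0.4306]
ee_rot: [0.011, -0.67, 0.742, -0.022]
contact_force: [0.2, 0.1, 1.3]
width: 0.0639
264.14150613456235 [0.6429 0.0201 0.4306] [ 0.0106 -0.6698  0.7421 -0.0225] [-0.0677  0.3265  0.9569 -0.0164  1.811   1.601 ]
stapler_nose_l 0.91 414.7 168.6 [ 0.4205 -0.2857]
stapler_nose_l 0.79 253.4 214.7 [0.7337 0.1331]
stapler_nose_l 0.79 260.8 204.3 [0.7397 0.0915]
stapler_nose_l 0.66 428.2 180.0 [ 0.365  -0.2643]
stapler_nose_l 0.5 273.9 218.0 [0.6765 0.1102]
stapler_tail_l 0.66 389.5 194.0 [ 0.4392 -0.1496]
stapler_tail_l 0.61 286.9 233.2 [0.6139 0.1323]
stapler_tail_l 0.55 381.9 180.1 [ 0.4846 -0.1866]
```

View pics/j_side.png

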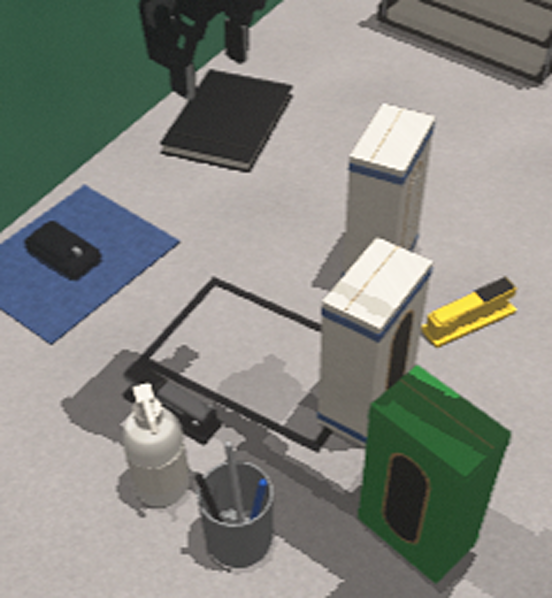

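```bash
python3 -m inch '[[0.5,9,20,0,0],[0.5,9,33,0,0],[0.5,9,33,0,0],[0.5,9,33,0,0],[0.5,9,33,0,0],[0.5,9,33,0,0],[0.5,9,33,0,0],[0.5,9,33,0,0],[0.5,5,15,0,-6],[0.5,0,0,0,0]]'; python3 - <<'E'
from h import *
np.set_printoptions(precision=4,suppress=True)
s=manip.get_state(); q=s["ee_rot"]; print(np.degrees(2*np.arctan2(q[2],q[1])),s["position"],q,s["qpos"])
P={n:eyes.get_image(n) for n in ("scene","side")}
for c in P:
  crop(P[c],f"pics/k_{c}.png",*((230,0,240,300,2) if c=="side" else (140,0,260,360,1.6)))
  for n in ("carton_top_l","carton_foot_l"):
    for r in mark_of(P[c],n): v,u=r["point"]; print(c,n,round(r["confidence"],2),u,v,ray(P[c],u,v,.22 if "top" in n else 0)[:2])
E
```

```text
clock: 11.52
position: [0.3595, -0.0387, 0.4127]
ee_rot: [-0.007, 0.721, -0.693, 0.021]
contact_force: [0.4, 0.5, 0.9]
width: 0.0641
-87.7571436195465 [ 0.3595 -0.0387  0.4127] [-0.0074  0.7206 -0.693   0.0215] [-0.2937 -0.1373  1.5273 -0.0065  1.7067  1.2369]
scene carton_top_l 0.75 262.6 212.1 [ 0.5036 -0.0856]
scene carton_top_l 0.66 254.6 137.4 [0.2728 0.0675]
scene carton_top_l 0.61 272.5 276.7 [ 0.6486 -0.1753]
scene carton_top_l 0.6 278.0 160.4 [0.3879 0.0509]
scene carton_top_l 0.56 305.9 190.2 [0.5137 0.0282]
scene carton_foot_l 0.7 307.1 254.9 [0.5179 0.026 ]
scene carton_foot_l 0.69 275.5 278.1 [ 0.5196 -0.0802]
side carton_top_l 0.96 361.1 140.5 [ 0.5214 -0.0927]
side carton_top_l 0.66 422.7 226.2 [0.2761 0.0685]
side carton_top_l 0.57 340.0 173.3 [0.5069 0.0338]
side carton_foot_l 0.96 407.5 272.0 [0.2787 0.0594]
side carton_foot_l 0.56 340.5 220.3 [0.5116 0.0131]
```

View pics/k_side.png

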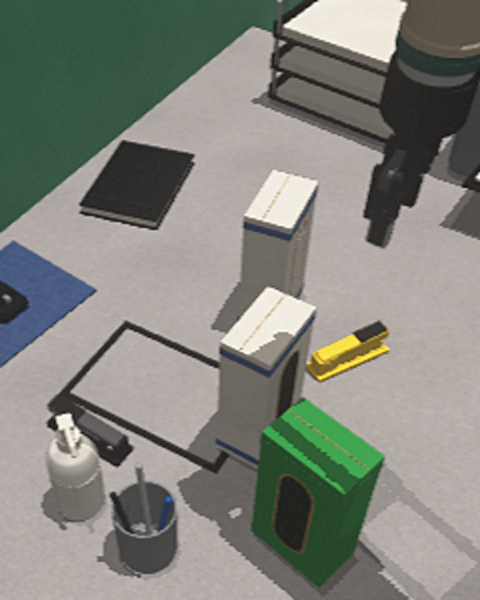

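View pics/k_scene.png

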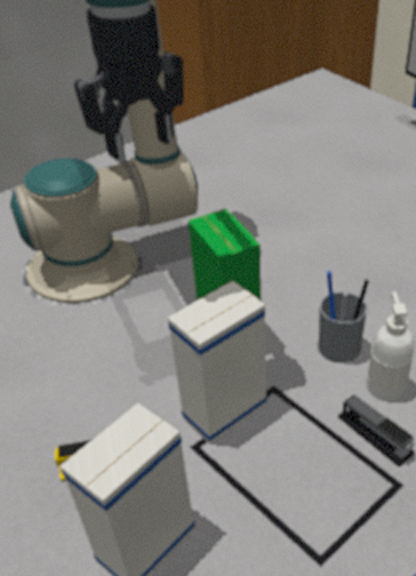

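```bash
python3 -m inch '[[0.5,-5,0,20,0],[0.5,-5,0,35,0],[0.5,0,0,35,0],[0.5,0,0,35,0],[0.5,0,0,35,0],[0.5,0,0,30,0],[0.5,0,0,15,0],[0.5,0,0,0,0]]'; python3 - <<'E'
from h import *
np.set_printoptions(precision=4,suppress=True)
s=manip.get_state(); q=s["ee_rot"]; print(np.degrees(2*np.arctan2(q[2],q[1])),s["position"],q)
for c in ("side","scene"):
  crop(eyes.get_image(c),f"pics/l_{c}.png",*((300,60,160,180,3.2) if c=="side" else (200,60,160,240,2.4)))
E
```

```text
clock: 12.48
position: [0.3832, -0.0309, 0.1978]
ee_rot: [-0.009, 0.721, -0.692, 0.021]
contact_force: [-0.3, 0.6, 0.1]
width: 0.0645
-87.6303900808903 [ 0.3832 -0.0309  0.1978] [-0.0088  0.7214 -0.6922  0.0211]
```

View pics/l_side.png

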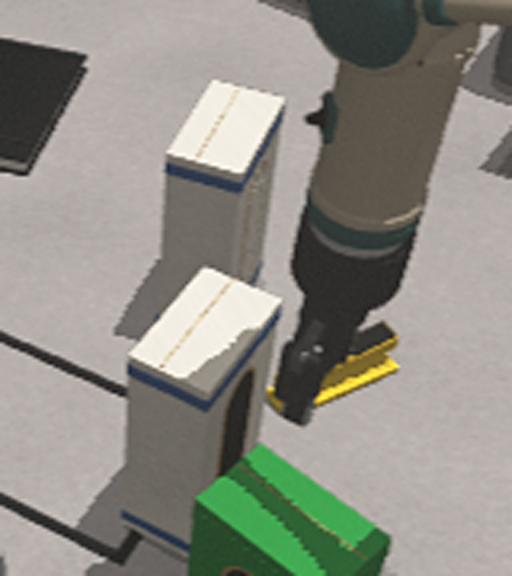

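View pics/l_scene.png

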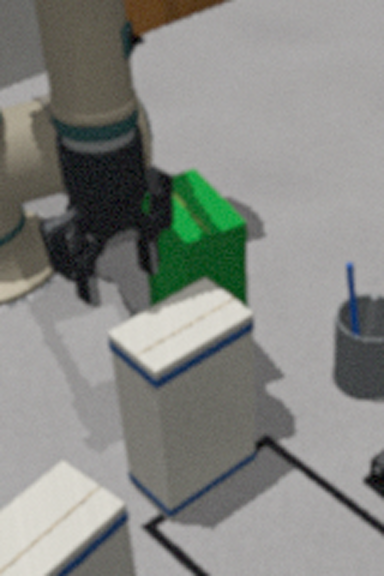

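```bash
python3 -m inch '[[0.5,0,-8,3,0],[0.5,0,-10,3,0],[0.5,0,-10,0,0],[0.5,0,-6,0,0],[0.5,0,-4,0,0],[0.5,0,-4,0,0],[0.5,0,-4,0,0],[0.5,0,-4,0,0],[0.5,0,-4,0,0],[0.5,0,-4,0,0],[0.5,0,-4,0,0],[0.5,0,-4,0,0]]'; python3 - <<'E'
from h import *
np.set_printoptions(precision=4,suppress=True)
s=manip.get_state(); q=s["ee_rot"]; print(s["position"],q,s["contact_force"])
for c in ("side","scene"):
  crop(eyes.get_image(c),f"pics/m_{c}.png",*((280,60,160,180,3.2) if c=="side" else (200,60,200,240,2.4)))
E
```

```text
clock: 13.58
position: [0.4642, -0.0296, 0.2052]
ee_rot: [-0.013, 0.721, -0.692, 0.03]
contact_force: [-0.1, -0.6, 0.3]
width: 0.0639
[ 0.4642 -0.0296  0.2052] [-0.0135  0.7213 -0.6918  0.0296] [-0.1385 -0.5635  0.2701]
```

View pics/m_side.png

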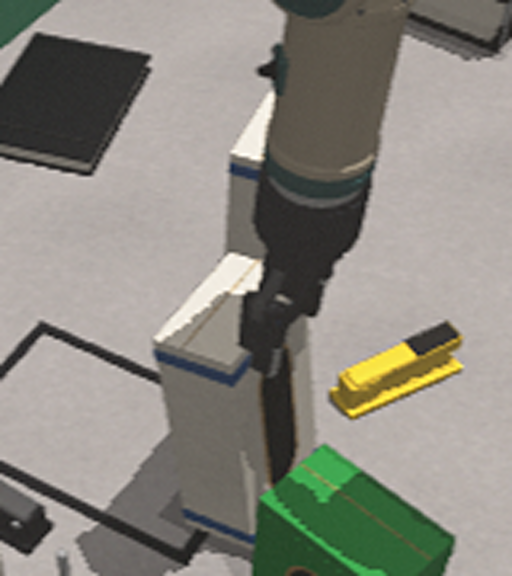

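View pics/m_scene.png

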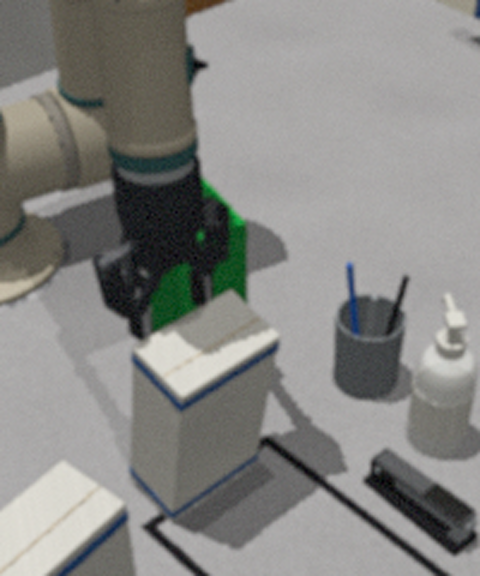

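Carton tilts about 10° with its foot edge in place (scene crop (175,510)). Continuing slowly past the balance point.

```bash
python3 -m inch '[[0.5,0,-4,1,0],[0.5,0,-4,1,0],[0.5,0,-4,1,0],[0.5,0,-4,1,0],[0.5,0,-4,1,0],[0.5,0,-4,1,0],[0.5,0,-4,1,0],[0.5,0,-4,1,0],[0.5,0,-4,1,0],[0.5,0,0,0,0]]'; python3 - <<'E'
from h import *
np.set_printoptions(precision=4,suppress=True)
s=manip.get_state(); q=s["ee_rot"]; print(s["position"],q,s["contact_force"])
for c in ("side","scene"):
  crop(eyes.get_image(c),f"pics/n_{c}.png",*((240,60,200,180,3) if c=="side" else (200,60,200,300,2)))
E
```

```text
clock: 14.52
position: [0.5052, -0.028, 0.1971]
ee_rot: [-0.014, 0.721, -0.692, 0.03]
contact_force: [0.5, 0.5, 0.1]
width: 0.0639
[ 0.5052 -0.028   0.1971] [-0.0138  0.7213 -0.6918  0.0296] [0.5352 0.4927 0.1273]
```

View pics/n_side.png

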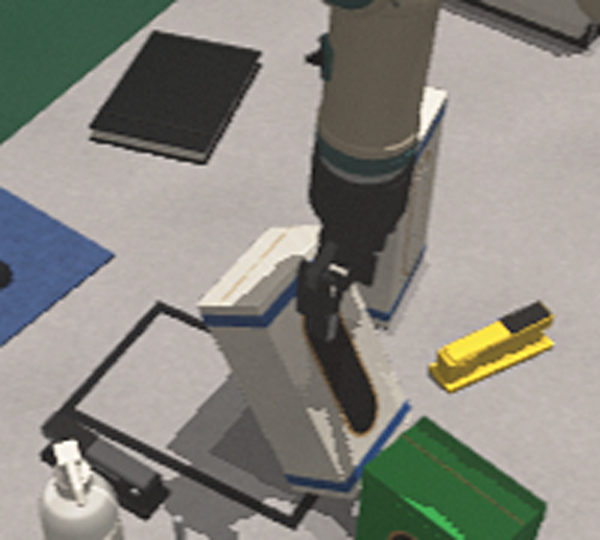

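View pics/n_scene.png

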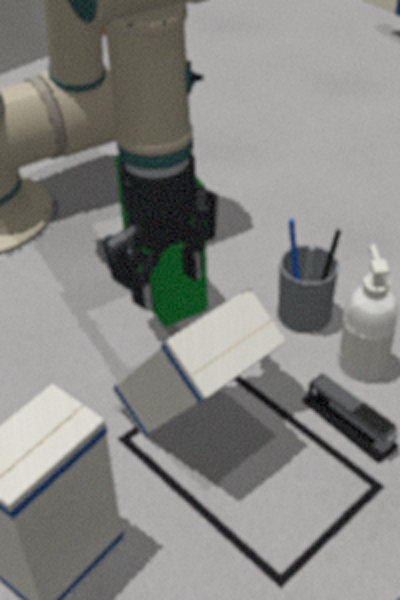

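It's falling; the arm stays still.

```bash
python3 -m inch '[[0.5,0,0,0,0],[0.5,0,0,0,0],[0.5,0,0,0,0],[0.5,0,0,0,0],[0.5,0,0,0,0],[0.5,0,0,0,0],[0.5,0,0,-15,0],[0.5,0,0,-25,0],[0.5,0,12,-30,0],[0.5,0,25,-30,0],[0.5,0,30,-20,0],[0.5,0,30,0,0],[0.5,0,30,0,0],[0.5,0,0,0,0]]'; cat > chk.py <<'E'
from h import *
np.set_printoptions(precision=4,suppress=True)
s=manip.get_state(); print(s["clock"],s["position"],s["contact_force"])
q=(0.6277,-0.0195,0.0311)
def rot(a): return np.array([[np.cos(a),-np.sin(a)],[np.sin(a),np.cos(a)]])
W=lambda L:np.c_[np.array(L)@rot(q[2]).T+q[:2],np.zeros(len(L))]
for c,(x,y,w,h,sc) in {"side":(240,80,200,220,2.7),"scene":(230,170,190,190,3)}.items():
  p=eyes.get_image(c)
  im=cv2.resize(p["frame"][y:y+h,x:x+w,::-1],None,fx=sc,fy=sc,interpolation=cv2.INTER_CUBIC)
  cv2.polylines(im,[np.int32((proj(p,W([(.137,.09),(.137,-.09),(-.137,-.09),(-.137,.09)]))-[x,y])*sc)],True,(0,0,255),1)
  cv2.imwrite(f"pics/o_{c}.png",im)
  for n in ("carton_foot_l","carton_top_l"):
    for r in mark_of(p,n):
      v,u=r["point"]; X=ray(p,u,v)[:2]; l=rot(q[2]).T@(X-q[:2]); print(c,n,round(r["confidence"],2),round(u),round(v),"place mm",np.round(l*1000))
E
python3 chk.py
```

```text
clock: 15.78
position: [0.3652, -0.0309, 0.3147]
ee_rot: [-0.012, 0.722, -0.691, 0.029]
contact_force: [-0.3, -0.3, 0.3]
width: 0.0642
15.7833 [ 0.3652 -0.0309  0.3147] [-0.2563 -0.2601  0.2957]
side carton_foot_l 0.83 337 222 place mm [-108.   46.]
side carton_foot_l 0.79 408 273 place mm [-349.   92.]
side carton_top_l 0.91 277 193 place mm [102.  47.]
side carton_top_l 0.89 378 200 place mm [-173.  -87.]
side carton_top_l 0.8 423 227 place mm [-325.  -63.]
scene carton_foot_l 0.64 281 226 place mm [-233.   70.]
scene carton_foot_l 0.6 273 280 place mm [-109.  -65.]
scene carton_foot_l 0.59 265 196 place mm [-359.  116.]
scene carton_top_l 0.81 336 334 place mm [ 97. -62.]
scene carton_top_l 0.73 254 138 place mm [-614.  281.]
scene carton_top_l 0.69 278 159 place mm [-464.  260.]
scene carton_top_l 0.55 371 308 place mm [110.  44.]
```

View pics/o_side.png

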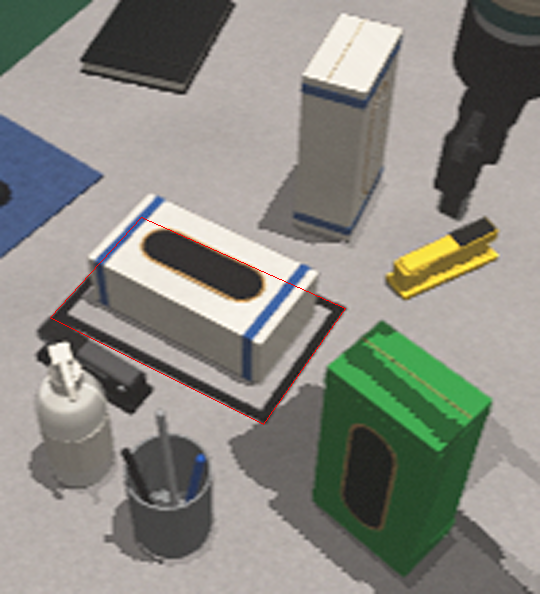

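View pics/o_scene.png

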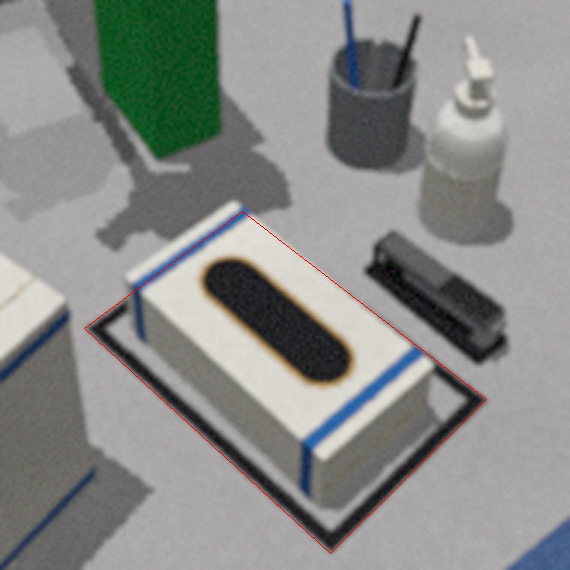

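The carton lies on its back with the mouth up. Its footprint in place coordinates is about x −109 to +107 (limit ±137) and y −64 to +47 (limit ±90). The stapler is outside the tape, everything else stands, and the gripper is clear at z 0.31.

```bash
python3 -c "
from rig import manip
print(manip.sign_off())"
```

```text
the job is handed in; nothing more can be done
None
```

The job is done and handed in at about 16 s of the 48 s allowed, and nothing was pinched, lifted or carried.

- **Stapler:** I pushed the black and steel stapler sideways to +y with part-open fingers. It now lies about 20 mm beyond the tape's outer edge, roughly 30 mm short of the bottle.
- **Carton:** I then pushed it slowly near its top, with a fingertip either side of the mouth. It fell onto its back, mouth up, and needed no nudge afterwards.
- **Last checks:** Both camera views show the carton inside the outline. In place coordinates its base spans about −109 to +107 mm in x (limit ±137) and −64 to +47 mm in y (limit ±90). The spare, bottle, beaker, green carton and yellow stapler look unmoved, and the gripper was clear when I handed in.
- **Discrepancies:** The two cameras disagreed by up to about 13 mm on the carton's corners, still within the margins above. The networks also returned points on the look-alikes, which I ruled out from the pictures. The tool drifted to a tilt of about 3° during the moves, with no visible effect.

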